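# Load two bisque tiles into a spring-loaded tile magazine

### The arm

A 6-joint arm with a two-finger parallel gripper is mounted at the origin on the work surface. World frame = base frame: x ahead of the robot, y to its left, z up, the work surface at z = 0. Lengths are in mm, angles in degrees, forces in N, time in s.
With the tool pointing down it reaches from about 350 to 850 mm from the base axis. Payload 8.1 kg.
Tool frame: the origin (TCP) lies at the very end of the fingers, on their centre line; the grasp point (between the pads) lies 19 mm behind it; z points along the fingers, y is the direction in which the jaws open and shut (so a half turn about z gives the same grasp; the last joint's range is limited). The gripper opens to 85 mm and grips with 20 to 120 N. Pads are 22 mm wide; open, the fingers measure 114 mm over their backs; the gripper's body (76 mm by 85 mm) begins 54 mm behind the grasp point. The pads swing forward as they close: fully open they stand 13 mm farther back than shut.
Start: joints at [65.237, 7.471, 85.268, -0, 87.261, -4.893], TCP at [203.913, 564.291, 231.292] pointing down, gripper open.
Joint ranges: [-169.43, 169.43], [-51.17, 129.36], [1.28, 143.12], [-76.62, 256.62], [0, 156.53], [-152.29, 152.29]. Speed limits (degrees/s): [136.94, 136.94, 159.86, 180, 180, 180].

### API

Orientations are given as [roll, pitch, yaw] about the fixed x, y, z axes, in that order (R = Rz(yaw) Ry(pitch) Rx(roll)).
In Python, from bench import sensors, viewer, job gives the robot as it stands.
- The arm moves only by the shell command python3 -m pendant 'ROWS' [FORCE]. ROWS is JSON, one flat list of numbers, 5 for each row, row after row: the shift along the world's x, y, z in mm, then the turn about the world's z in rad, then the finger opening in mm, from 0 to 85.4. In form: [x, y, z, twist, hand, x, y, z, twist, hand, ...]. A call has 1 to 12 rows; each row shifts and turns the pose as measured when the row begins; what a row does not reach is not made up. A row lasts 1/12 s, in which the tool goes at most 41.7 mm and 7.16 degrees, less where a joint would pass 70% of its speed; a pose out of reach is approached as far as the arm can. A call with a gripper value outside its range is refused whole. The fingers move at their own pace and stop on an object; FORCE is the grip in N (left out, the last holds). Time passes only in rows, so rows that do not move let the fingers close. It gives the time, the measured TCP pose, the force and the opening at its end, in the units of the state.
- sensors.sense(): the state, without advancing time (a new reading comes with each control period).
- viewer.snapshot(name): name is "scene" or "side" or "wrist"; returns a dict with "frame" (420x560x3 uint8, blue, green, red), "z_map" (420x560 float32, mm along the optical axis (not along the pixel's ray), 0 where there is no reading), "fx", "fy", "cx", "cy" (pixels), "view" (4x4, takes a point from world to camera coordinates). Camera axes: x right, y down, z forward; pixel columns grow to the right and rows downward; lengths in mm; the calibration is good to about 2 mm. The wrist camera is an equidistant fisheye: a pixel r from the principal point sees the ray r / f radians off the axis. A picture is of the moment at which its call begins.
- job.hand_in(): hands the job in, once; it reports no verdict.
The state is a dict: "time": time; "joint_pos": joint angles; "qd": joint speeds; "joint_efforts": joint torques, N m; "tool_pos": TCP position; "tcp_rot": TCP orientation; "ft_force": force on the tool from outside, world axes, zero at the start; "wrist_torque": the same for the moment, N m; "finger_gap": finger opening in mm.
Only numpy, scipy, OpenCV 4.12 (cv2) and the standard library are available. Lean on these libraries where they do the work, as an engineer would, in place of code of your own. Each camera call takes 0.05 s, during which the arm holds its last target.

### The job

Load the two loose bisque tiles into the spring-loaded magazine: slide the tile nearest the column along the channel over the sprung plate and press it down until the catches snap over its top and hold it, then do the same with the second tile on top of it. Bisque is brittle, so press gently, and do not knock over or shift the other things on the table.

Things in the scene. Friction and masses are not known exactly. Their poses are not given: they have to be found in the camera images.
- magazine: Aluminium tile magazine fixed to the table: an upright square column with a level, open-topped channel leading to its mouth. Origin on the table under the column's axis, z up; the channel runs from the column along -y, so tiles are pushed along +y. Deck (channel floor) 90 mm above the table; rails 66.4 mm apart inside, 6 mm thick, 7 mm above the deck.
- column_top (a point): Point on the column's axis at deck height (90 mm above the table), axes as the magazine's. Column inside: 66.4 mm (x) by 67 mm (y). Its far stop (33.5 mm along +y) and side corner walls rise 14 mm above the deck; towards the channel it is open above the deck, which ends 33.5 mm before the axis.
- latch (a point): Point on the column's axis level with the flat underside of the two catches, 75 mm above the table (15 mm below deck). Sprung steel catches with bevelled noses stick in from both x sides, tips 27 mm from the axis, bevels ending just below deck. A tile pressed down spreads them; once its top is below this level they snap back over it and it cannot rise.
- channel_end (a point): Middle of the open outer end of the channel, at deck height, 250 mm from the column's axis along -y.
- follower (a joint): Sprung square plate (50 by 60 mm) in the column that carries the tiles: travel downwards in m, 0 = up (its top 1 mm below the deck), 0.048 = bottomed. Spring about 2 N at the top, rising 0.3 N per mm; the catches add roughly 2 to 7 N while a tile passes them, so up to some 15 N in all. About 0.026 with one tile latched, 0.038 with two.
- tile_a_center (a point): Centre of the square bisque tile nearer the column: 64 by 64 mm, 12 mm thick, about 95 g, lying flat in the channel; z axis is its upward normal. Latched alone, its centre is 69 mm above the table.
- tile_b_center (a point): Centre of the second, identical tile, lying in the channel behind the first (at least 7 mm of gap). Slid over the latched first tile it rests on the catches' bevels about 3 mm below deck level. When latched its centre is 69 mm above the table, and the first tile's is 57 mm.
- bowl: Bystander: stoneware bowl, 124 mm across, 55 mm high, beside the magazine; origin under its centre.
- cup: Bystander: bisque cup, 72 mm across, 78 mm high, beside the channel; origin under its centre.
- jar: Bystander: closed blue jar, 60 mm across, 75 mm high, on the robot's side of the column; origin under its centre.
- rib: Bystander: flat wooden rib, 50 by 100 by 6 mm, on the robot's side of the channel; origin under its centre.
- brush: Bystander: slim brush 170 mm long, 13 mm wide, lying on the table on the far side of the channel's open end.
- tile_a: The first tile as a body, origin in the middle of its underside, 6 mm below its centre.
- tile_b: The second tile as a body, origin in the middle of its underside, 6 mm below its centre.

How it is judged (in metres and radians):
On the way:
1. the first tile (nearer the column) is held down by the catches, the fingers off it (z of tile_a_center in the frame of magazine below 0.0712 m and horizontal distance between tile_a_center and column_top below 0.008 m and angle between tile_a_center's own z axis and vertical below 0.1 rad and contact force between the fingers and tile_a below 0.3 N), for 0.3 s.
At the end, for the whole second after the job is handed in: Both tiles lie in the column, one on the other, at rest and held down by the catches with nothing pressing them: centre of the second tile less than 71.2 mm and of the first less than 59.5 mm above the magazine's foot, both within 8 mm of the column's axis and level within 0.1 rad (z of tile_a_center in the frame of magazine below 0.0595 m and horizontal distance between each of tile_a_center, tile_b_center and column_top below 0.008 m and angle between each of tile_a_center, tile_b_center's own z axis and vertical below 0.1 rad and z of tile_b_center in the frame of magazine below 0.0712 m and linear speed of each of tile_a, tile_b below 0.02 m/s); the robot touches nothing.
It fails at once if a tile is pressed by the robot with more than 80 N (contact force between any of the arm, the fingers and tile_a above 80 N or contact force between any of the arm, the fingers and tile_b above 80 N).
It fails at once if a bystander is shifted by more than 40 mm (distance of any of bowl, cup, jar, rib, brush from where it was at the start of the episode above 0.04 m).
It fails at once if a standing bystander is knocked over (angle between any of bowl, cup, jar, rib's own z axis and vertical above 0.5 rad).
It also fails if it takes over 51 s, if anything falls off the work surface, if the arm or the gripper's body presses on something with over 40 N, if the wrist force passes 120 N, or if a joint passes its speed limit or range.

## Working session

There is one attempt and no reset: what is moved stays moved. The work goes in short steps, Python scripts to look and compute and a shell command to move; the robot and the scene stay as the last step left them, time stands still between calls to the robot, and variables do not carry over. Pictures are saved under pics/ and viewed, and the job is handed in when it is done.

```bash
mkdir -p pics; ls
python3 - <<'E'
from bench import sensors, viewer, job
import cv2,numpy as np
print(sensors.sense())
for n in ["scene","side","wrist"]:
    s=viewer.snapshot(n); cv2.imwrite(f"pics/{n}0.png",s["frame"]); np.savez(f"{n}0.npz",**s)
    print(n,s["fx"],s["cx"],s["cy"],np.round(s["view"],3).tolist())
E
```

```text
pics
{'time': 0.0, 'joint_pos': array([ 6.52358972e+01,  7.51513624e+00,  8.53302796e+01, -7.02405775e-04,
        8.72604398e+01, -4.89330176e+00]), 'qd': array([-0.0220771 ,  0.04765937, -0.00489492,  0.01775719, -0.03719251,
       -0.08099689]), 'joint_efforts': array([-6.63345945e-04, -5.69399035e+01, -5.00543010e+01, -1.54449731e-05,
        1.47143978e-02,  1.12230370e-05]), 'tool_pos': array([203.69449601, 563.78071806, 230.23454163]), 'tcp_rot': array([-1.79894470e+02, -8.33054351e-03,  1.60129225e+02]), 'ft_force': array([ 0.51206706, -0.19575088,  0.2135776 ]), 'wrist_torque': array([ 0.03051608,  0.00772294, -0.00381276]), 'finger_gap': 85.48681187323277}
scene 425.8693845586025 282.83321573039143 211.9792739124378 [[-0.506, 0.862, -0.001, 288.557], [0.629, 0.368, -0.684, -287.913], [-0.59, -0.347, -0.729, 1137.503], [0.0, 0.0, 0.0, 1.0]]
side 537.5120348635992 285.4882936083848 204.11555263363536 [[0.998, -0.067, 0.018, -588.136], [-0.022, -0.548, -0.836, 97.054], [0.066, 0.834, -0.548, 920.539], [0.0, 0.0, 0.0, 1.0]]
wrist 325.19226210127806 278.086927203396 211.7336174996507 [[0.34, 0.94, -0.002, -598.789], [0.907, -0.328, 0.263, -33.88], [0.247, -0.091, -0.965, 377.654], [0.0, 0.0, 0.0, 1.0]]
```

View pics/scene0.png

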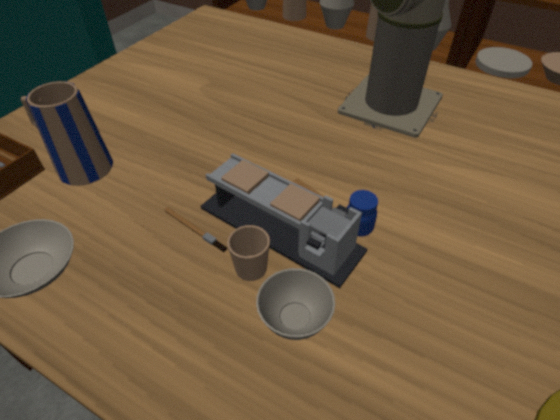

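View pics/side0.png

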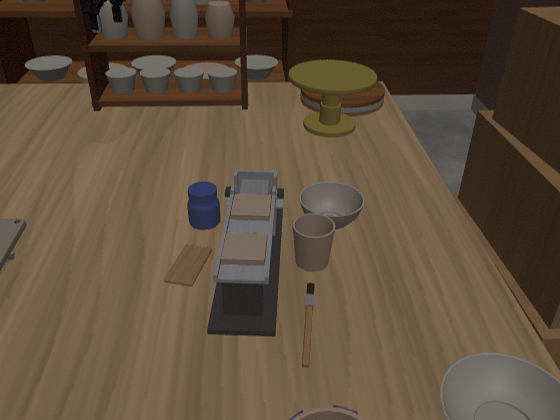

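View pics/wrist0.png

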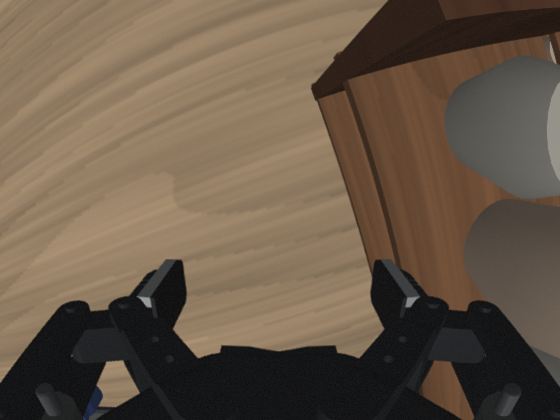

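The scene and side views show the column at the far end of the channel: side pixel ~(255,190), scene ~(335,230). The tiles are at side (250,207) and (244,248). The jar is at side (204,205), the rib at (188,265), the cup at (313,243), the bowl at (331,207) and the brush at (308,325). Next I'll measure these.

```bash
cat > h.py <<'E'
import numpy as np,cv2
def cloud(s):
    z=s["z_map"].astype(float); v,u=np.indices(z.shape)
    P=np.stack([(u-s["cx"])/s["fx"]*z,(v-s["cy"])/s["fy"]*z,z],-1)
    V=s["view"]; W=(P-V[:3,3])@V[:3,:3]
    W[z<=0]=np.nan
    return W
E
python3 - <<'E'
from h import *
for n in ["scene","side"]:
    s=np.load(n+"0.npz"); W=cloud(s); f=s["frame"].astype(int)
    px={"side":dict(ta=(250,207),tb=(244,248),rib=(188,265),cup=(313,225),jar=(203,190),bowl=(331,210),br1=(310,290),br2=(306,360)),
        "scene":dict(ta=(297,200),tb=(244,178),jar=(363,198),cup=(249,240),bowl=(296,310),br1=(222,246),br2=(167,209))}[n]
    for k,(u,v) in px.items(): print(n,k,np.round(W[v,u],1),f[v,u])
    # tiles: z 96..108 and bisque colour (r-b large)
    d=f[...,2]-f[...,0]
    m=(W[...,2]>92)&(W[...,2]<112)&(d>35)
    nc,lab,st,ce=cv2.connectedComponentsWithStats(m.astype(np.uint8))
    for i in range(1,nc):
        if st[i,4]<150: continue
        q=W[lab==i]; r=cv2.minAreaRect(q[:,:2].astype(np.float32))
        print(n,"tile",st[i],np.round(r[0],1),np.round(r[1],1),round(r[2],1),np.round(np.median(q[:,2]),1))
    # deck-level structure
    m=(W[...,2]>84)&(W[...,2]<110)&(W[...,0]>250)&(W[...,0]<800)&(W[...,1]>-100)&(W[...,1]<500)
    nc,lab,st,ce=cv2.connectedComponentsWithStats(m.astype(np.uint8))
    for i in range(1,nc):
        if st[i,4]<300: continue
        q=W[lab==i]; r=cv2.minAreaRect(q[:,:2].astype(np.float32)); print(n,"deck",st[i],np.round(r[0],1),np.round(r[1],1),round(r[2],1))
        print(np.round(cv2.boxPoints(r),1).tolist())
E
```

```text
scene ta [531.3   6.3 102. ] [ 96 118 139]
scene tb [ 529.4 -107.1  100.5] [ 94 117 141]
scene jar [442.4  97.1  76.2] [113  58  34]
scene cup [610.8 -46.1  43. ] [57 67 81]
scene bowl [671.9  85.3   5. ] [110 122 127]
scene br1 [625.3 -99.6   7.6] [23 30 36]
scene br2 [ 604.9 -251.1    9.2] [ 53  89 122]
scene tile [521   0  39  11 201] [-618.6  244.2] [ 39.6 109.7] 17.5 102.8
scene tile [223 161  44  30 730] [ 522.3 -110.9] [62.5 62.8] 84.8 101.9
scene tile [271 184  48  35 875] [533.7   2.9] [61.5 62.3] 84.5 102.0
scene deck [ 238  167  124   82 4389] [526.1   5. ] [217.4  94.1] 84.2
[[468.29998779296875, -98.4000015258789], [562.0, -107.80000305175781], [583.9000244140625, 108.4000015258789], [490.20001220703125, 117.9000015258789]]
side ta [528.1  -9.1 102.3] [ 92 106 123]
side tb [ 517.9 -118.1  101.5] [ 92 105 123]
side rib [420.6 -36.3   4.7] [ 59  85 110]
side cup [636.2  -1.5  57. ] [71 82 96]
side jar [443.   90.4  76. ] [98 60 51]
side bowl [686.5 113.3   9.9] [111 118 122]
side br1 [ 621.6 -110.5    6.5] [23 30 42]
side br2 [ 600.8 -253.4    8. ] [ 63  88 113]
side tile [   0    0   75   17 1055] [-234.7 1351.7] [305.1 195.5] 0.3 109.2
side tile [245   0  48  17 599] [ 610.3 1352.5] [169.1 209.8] 1.9 108.9
side deck [ 220  170   57   75 3244] [527.3   7. ] [220.2  84.6] 85.1
[[475.79998779296875, -99.0999984741211], [560.0999755859375, -106.30000305175781], [578.7999877929688, 113.0999984741211], [494.5, 120.30000305175781]]
```

Run:
```python
import cv2
a=cv2.imread("pics/scene0.png")[140:290,190:390]; cv2.imwrite("pics/sc.png",cv2.resize(a,(800,600),interpolation=cv2.INTER_CUBIC))
a=cv2.imread("pics/side0.png")[160:340,160:360]; cv2.imwrite("pics/sd.png",cv2.resize(a,(660,594),interpolation=cv2.INTER_CUBIC))
```

```text
(no output)
```

View pics/sc.png

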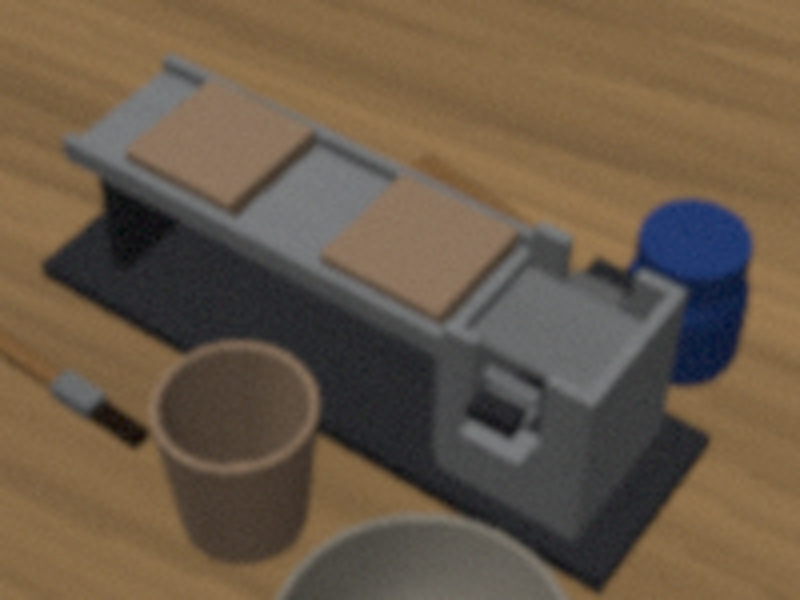

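View pics/sd.png

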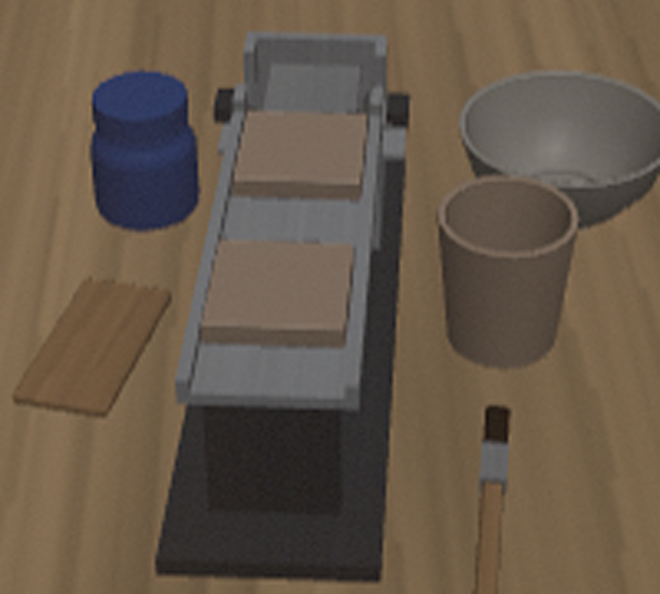

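Run:
```python
from h import *
for n in ["scene","side"]:
    s=np.load(n+"0.npz"); W=cloud(s); f=s["frame"].astype(int)
    d=f[...,2]-f[...,0]
    R=(W[...,0]>420)&(W[...,0]<620)&(W[...,1]>-220)&(W[...,1]<160)
    # tile tops
    m=(np.abs(W[...,2]-102)<4)&(d>20)&R
    nc,lab,st,ce=cv2.connectedComponentsWithStats(m.astype(np.uint8))
    for i in range(1,nc):
        if st[i,4]>200:
            q=W[lab==i]; r=cv2.minAreaRect(q[:,:2].astype(np.float32)); print(n,"tile",st[i,4],np.round(r,1) if 0 else r)
    y=np.deg2rad(-5.5); ex=np.array([np.cos(y),np.sin(y)]); ey=np.array([-np.sin(y),np.cos(y)])
    Q=W[...,:2]-np.array([533.0,3.0]); a=Q@ex; b=Q@ey; z=W[...,2]
    # wall top
    for lo,hi,nm in [(101,109,"walltop"),(94.5,99.5,"railtop"),(86,93,"deck/foll")]:
        m=R&(z>lo)&(z<hi)&(d<12)
        A,B=a[m],b[m]
        H,xe,ye=np.histogram2d(B,A,bins=[np.arange(-170,130,10),np.arange(-60,61,6)])
        print(n,nm,m.sum(),"a bins from -60 step6; rows b")
        for i in range(len(H)):
            if H[i].sum()>0: print(int(xe[i]),H[i].astype(int).tolist())
```

```text
scene tile 820 ((518.4810791015625, -111.38063049316406), (64.11892700195312, 70.37322998046875), 84.72624969482422)
scene tile 966 ((530.0866088867188, 2.6560821533203125), (63.2260627746582, 70.20463562011719), 84.12245178222656)
scene walltop 301 a bins from -60 step6; rows b
-150 [0, 0, 0, 0, 0, 0, 1, 1, 0, 0, 0, 0, 1, 0, 2, 0, 0, 0, 0, 0]
-40 [0, 0, 0, 0, 0, 0, 0, 0, 2, 0, 2, 0, 0, 0, 0, 0, 0, 0, 0, 0]
30 [0, 0, 0, 0, 3, 0, 0, 0, 0, 0, 0, 0, 0, 0, 0, 3, 5, 0, 0, 0]
40 [0, 0, 0, 6, 10, 0, 0, 0, 0, 0, 0, 0, 0, 0, 0, 13, 10, 0, 0, 0]
50 [0, 0, 0, 1, 4, 0, 0, 0, 0, 0, 0, 0, 0, 0, 0, 4, 3, 0, 0, 0]
80 [0, 0, 0, 4, 3, 0, 0, 0, 0, 0, 0, 0, 0, 0, 0, 5, 4, 0, 0, 0]
90 [0, 0, 0, 12, 8, 0, 0, 0, 0, 0, 0, 0, 0, 0, 0, 12, 10, 0, 0, 0]
100 [0, 0, 0, 13, 12, 12, 12, 11, 13, 11, 10, 12, 13, 13, 12, 17, 11, 0, 0, 0]
scene railtop 572 a bins from -60 step6; rows b
-170 [0, 0, 0, 4, 8, 0, 0, 0, 0, 0, 0, 0, 0, 0, 0, 9, 7, 0, 0, 0]
-160 [0, 0, 0, 3, 5, 0, 0, 0, 0, 0, 0, 0, 0, 0, 0, 6, 9, 0, 0, 0]
-150 [0, 0, 0, 0, 0, 0, 0, 0, 0, 0, 0, 0, 0, 0, 0, 12, 6, 0, 0, 0]
-140 [0, 0, 0, 0, 0, 0, 0, 0, 0, 0, 0
[... 6978 characters left out ...]
0, 0, 0, 0, 0, 0, 1, 0, 0, 0, 0, 0]
-10 [0, 0, 0, 0, 0, 0, 0, 0, 0, 0, 0, 0, 0, 0, 4, 3, 0, 0, 0, 0]
20 [0, 0, 0, 0, 0, 0, 0, 0, 0, 0, 0, 0, 0, 0, 1, 0, 0, 0, 0, 0]
30 [0, 0, 0, 0, 0, 0, 0, 0, 0, 0, 0, 0, 0, 0, 1, 3, 0, 0, 0, 0]
40 [0, 0, 0, 0, 0, 1, 0, 0, 0, 0, 0, 0, 0, 0, 0, 0, 0, 0, 0, 0]
50 [0, 0, 0, 2, 0, 5, 10, 8, 10, 8, 6, 7, 7, 4, 0, 0, 0, 0, 0, 0]
60 [0, 0, 0, 3, 3, 9, 10, 9, 8, 11, 13, 10, 8, 8, 0, 0, 0, 0, 0, 0]
70 [0, 0, 0, 7, 0, 6, 10, 9, 10, 8, 8, 11, 12, 6, 0, 1, 0, 0, 0, 0]
80 [0, 0, 0, 13, 1, 8, 10, 10, 10, 10, 10, 7, 8, 6, 3, 12, 0, 0, 0, 0]
90 [0, 0, 0, 3, 1, 6, 6, 9, 8, 10, 9, 9, 9, 5, 0, 0, 0, 0, 0, 0]
100 [0, 0, 0, 1, 13, 9, 10, 9, 11, 8, 7, 9, 12, 11, 9, 0, 0, 0, 0, 0]
```

Run:
```python
from h import *
for n in ["scene","side"]:
    s=np.load(n+"0.npz"); W=cloud(s); f=s["frame"].astype(int); d=f[...,2]-f[...,0]
    y=np.deg2rad(-5.5); ex=np.array([np.cos(y),np.sin(y)]); ey=np.array([-np.sin(y),np.cos(y)])
    Q=W[...,:2]-np.array([533.0,3.0]); a=Q@ex; b=Q@ey; z=W[...,2]
    m=(z>95.5)&(z<98.5)&(d<12)&(b>-160)&(b<25)&(np.abs(a)<50)
    for sg in (-1,1):
        k=m&(a*sg>0); p=np.polyfit(b[k],a[k],1); print(n,"rail",sg,k.sum(),p, a[k].min(),a[k].max())
    m=(z>102.5)&(z<106)&(d<12)&(np.abs(a)<50)&(b>20)&(b<125)
    k=m&(np.abs(a)<22); print("far wall b",np.percentile(b[k],[1,5,50,95,99]))
    k=m&(a<-25)&(b<65);print("L near wall b",np.percentile(b[k],[1,5,50,95,99]),np.median(a[k]))
    k=m&(a>25)&(b<65);print("R near wall b",np.percentile(b[k],[1,5,50,95,99]),np.median(a[k]))
    k=m&(a>25)&(b>65);print("R far wall b",np.percentile(b[k],[1,5,50,95,99]))
    m=(z>86)&(z<93)&(d<12)&(np.abs(a)<32)&(b<-100); print("chan end b",np.percentile(b[m],[0,1,3]))
    m=(z>98)&(z<104)&(d>20)&(np.abs(a)<36)
    for lo,hi in((-40,50),(-170,-60)):
        k=m&(b>lo)&(b<hi)&(z>100.5)&(z<103.5); print("tile b",np.percentile(b[k],[1,50,99]),"a",np.percentile(a[k],[1,50,99]))
```

```text
scene rail -1 50 [ 3.13517717e-03 -3.51800469e+01] -38.47660356063437 -32.19036762161737
scene rail 1 272 [-3.12374588e-03  3.52843978e+01] 30.55506708102221 39.82277472637519
far wall b [102.935418   103.37945904 106.42565964 109.036567   109.44670751]
L near wall b [38.31992693 39.61192608 45.7770456  51.48993655 52.24932188] -35.558647548750784
R near wall b [36.30719039 37.06180509 45.22510492 52.50376962 53.44266008] 35.09424985129776
R far wall b [ 86.86242812  88.21997842  99.95427655 108.0939982  109.20604628]
chan end b [-177.77570488 -177.30484059 -176.5748822 ]
tile b [-31.26973722   0.13667526  30.08914141] a [-31.18856192   1.53260445  31.56766637]
tile b [-145.52418685 -113.35822997  -83.79815318] a [-32.35180307   0.48494566  30.92251626]
side rail -1 252 [-4.78651567e-04 -3.93748905e+01] -42.64062985224158 -35.04578600461813
side rail 1 253 [-1.82003635e-03  3.27421210e+01] 28.31021118851613 35.9885717734093
far wall b [ 99.6323114  100.2862168  104.34703443 108.38736917 109.50003017]
L near wall b [34.086461   34.24044454 43.98895051 50.71349165 51.12939459] -39.69671311428552
R near wall b [35.2308178  35.62399343 42.23568153 50.96519549 51.68740319] 33.24091233291761
R far wall b [ 84.95770252  85.66180943  96.65974305 107.39649642 107.44373474]
chan end b [-182.00086337 -181.44273859 -180.98408578]
tile b [-35.09560187  -4.84327826  28.95029923] a [-33.53546149  -2.88794277  28.26161282]
tile b [-148.426447   -119.00810043  -85.69964135] a [-34.30775307  -3.59142241  27.6880853 ]
```

```bash
python3 -m pendant '[18,-35,0,0.02,0,18,-35,0,0.02,0,18,-35,0,0.02,0,18,-35,0,0.02,0,18,-35,0,0.02,0,18,-35,0,0.02,0,18,-35,0,0.02,0,18,-35,0,0.02,0,18,-35,0,0.02,0,18,-35,0,0.02,0,18,-35,0,0.02,0,18,-35,0,0.02,0]' 40
```

```text
time: 1.15
tool_pos: [417.9, 128.9, 224.0]
tcp_rot: [-179.6, -0.2, 175.3]
ft_force: [-0.5, 0.5, -0.0]
finger_gap: 0.3
```

```bash
python3 -m pendant '[20,-34,0,-0.005,0,20,-34,0,-0.005,0,20,-34,0,-0.004,0,20,-34,0,0,0,20,-34,0,0,0,8,-14,-10,0,0,0,0,-25,0,0,0,0,0,0,0]'
python3 - <<'E'
from bench import sensors, viewer
from h import *
print(sensors.sense()["tool_pos"],sensors.sense()["tcp_rot"])
for n in ["side","wrist"]:
    s=viewer.snapshot(n); np.savez(n+"1.npz",**s); cv2.imwrite(f"pics/{n}1.png",s["frame"])
E
```

```text
time: 1.82
tool_pos: [530.9, -75.2, 187.8]
tcp_rot: [-179.5, -0.0, 174.0]
ft_force: [-1.1, -0.3, -1.9]
finger_gap: -0.1
[530.88203601 -75.22417613 187.79656489] [-1.79489470e+02 -1.96272750e-02  1.73983947e+02]
```

View pics/wrist1.png

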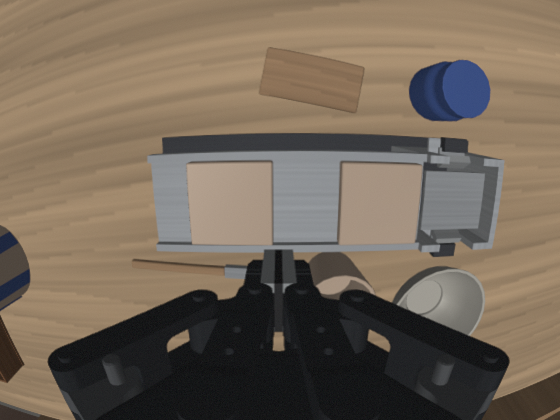

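View pics/side1.png

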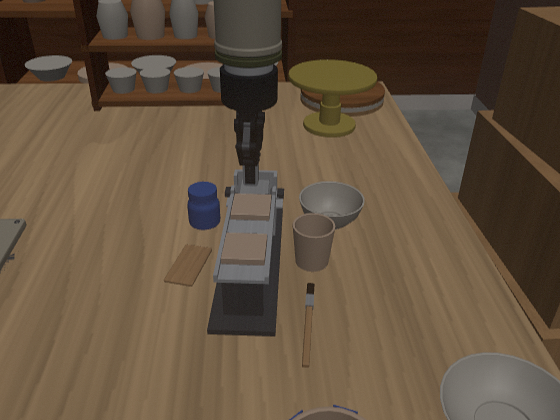

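The wrist view shows tile B spanning about (188–272, 163–245), tile A about (340–421, 163–245), the column to the right of (420, 200), and the closed fingertips at about (278, 260). I'll measure from this view.

```bash
cat >> h.py <<'E'
def fcloud(s):
    z=s["z_map"].astype(float); v,u=np.indices(z.shape)
    dx=(u-s["cx"])/s["fx"]; dy=(v-s["cy"])/s["fy"]; r=np.hypot(dx,dy)+1e-9
    t=np.tan(np.minimum(r,1.5)); P=np.stack([dx/r*t*z,dy/r*t*z,z],-1)
    V=s["view"]; W=(P-V[:3,3])@V[:3,:3]; W[z<=0]=np.nan
    return W
Y=np.deg2rad(-5.5); EX=np.array([np.cos(Y),np.sin(Y)]); EY=np.array([-np.sin(Y),np.cos(Y)]); O=np.array([533.,3.])
def ab(W): Q=W[...,:2]-O; return Q@EX,Q@EY
def toworld(a,b): return O+a*EX+b*EY
E
python3 - <<'E'
from h import *
s=np.load("wrist1.npz"); W=fcloud(s); a,b=ab(W); z=W[...,2]; f=s["frame"].astype(int); d=f[...,2]-f[...,0]
print(W[200,380],W[200,300],W[200,230],W[200,455])
m=(z>99)&(z<105)&(d>20)
nc,lab,st,ce=cv2.connectedComponentsWithStats(m.astype(np.uint8))
for i in range(1,nc):
    if st[i,4]>1000:
        q=lab==i; print("tile",st[i],"a",np.percentile(a[q],[.5,50,99.5]),"b",np.percentile(b[q],[.5,50,99.5]),np.median(z[q])); print(cv2.minAreaRect(W[q][:,:2].astype(np.float32)))
m=(z>95)&(z<99)&(d<12)&(b>-175)&(b<25)
for sg in(-1,1):
    k=m&(a*sg>20)&(a*sg<50); print("rail",sg,k.sum(),np.polyfit(b[k],a[k],1),np.percentile(a[k],[2,50,98]))
m=(z>102)&(z<107)&(d<12)&(b>20)&(b<125)
k=m&(np.abs(a)<22); print("far wall",np.percentile(b[k],[2,50,98]) if k.any() else 0)
for sg in(-1,1):
    k=m&(a*sg>25)&(b<65); print("near wall",k.sum(),np.percentile(b[k],[2,50,98]) if k.any() else 0,np.percentile(a[k],[2,50,98])if k.any() else 0)
k=(z>86)&(z<93)&(np.abs(a)<30)&(b<-120); print("end",np.percentile(b[k],[.5,2]))
E
```

```text
[526.80585405   0.66290939 103.05705085] [524.21942634 -58.77201875  89.42451551] [ 516.18032759 -110.45410857  100.63672791] [536.89450929  73.85775581  89.22518276]
tile [ 186  161   87   84 6876] a [-34.12128594  -4.18583913  28.6584534 ] b [-146.35621449 -114.39938212  -83.91963359] 101.28321184213698
((519.5194091796875, -111.54276275634766), (63.47418212890625, 64.04393768310547), 84.06758880615234)
tile [ 338  162   84   83 6325] a [-33.38365464  -3.44909666  29.17408559] b [-32.84234266  -3.0577387   30.04441419] 101.28940002598988
((530.9364013671875, 1.873138427734375), (64.4566421508789, 63.61450958251953), 84.3114242553711)
rail -1 2127 [-2.04559258e-04 -3.83524877e+01] [-41.36463857 -38.32597678 -35.17897121]
rail 1 1606 [2.91945205e-03 3.40587423e+01] [30.82329611 33.81710766 36.97047209]
far wall [102.80085573 106.12504082 109.63462522]
near wall 147 [36.45007779 44.30746415 52.79667634] [-41.42745199 -38.62150519 -35.6742838 ]
near wall 136 [35.91078856 44.28775594 52.71116909] [30.62199464 33.71826279 36.8615336 ]
end [-179.68476548 -179.11262713]
```

```bash
python3 -m pendant '[-5.5,20.7,0,0.009,0,0,0,0,0,0,0,0,-35,0,0,0,0,-30,0,0,0,0,0,0,0]'
```

```text
time: 2.33
tool_pos: [531.0, -50.0, 136.6]
tcp_rot: [-179.4, 1.1, 174.9]
ft_force: [-1.2, 0.2, -1.2]
finger_gap: 0.2
```

```bash
python3 -m pendant '[0,0,0,0,0,0,0,0,0,0,0,0,0,0,0]'
```

```text
time: 2.58
tool_pos: [532.2, -48.6, 141.6]
tcp_rot: [-179.4, 1.3, 175.1]
ft_force: [-0.1, 0.8, 0.3]
finger_gap: 0.2
```

```bash
python3 -m pendant '[-3.5,-3,0,0,0,-3.5,-3,0,0,0,0,0,-8,0,0,0,0,-8,0,0,0,0,-8,0,0,0,0,0,0,0]'
```

```text
time: 3.08
tool_pos: [528.0, -56.4, 122.2]
tcp_rot: [-179.3, 1.9, 175.1]
ft_force: [0.2, -0.7, -0.8]
finger_gap: 0.2
```

```bash
python3 -m pendant '[-2,1,-8,0,0,-1,1,-8,0,0,0,0,-7,-0.005,0,0,0,-4,-0.005,0,0,0,0,0,0]'
```

```text
time: 3.5
tool_pos: [523.5, -53.9, 90.2]
tcp_rot: [-179.3, 1.7, 174.4]
ft_force: [-1.6, -1.3, 4.3]
finger_gap: 0.2
```

```bash
python3 -m pendant '[0.5,0,5,0,0,0.5,3,1,0,0,0.7,5,0,0,0,0.7,5,0,0,0,0.7,7,0,0,0,0.7,7,0,0,0,0.7,7,0,0,0,0.7,7,0,0,0,0.5,5,0,0,0,0,0,0,0,0]'
python3 - <<'E'
from bench import sensors, viewer
from h import *
p=sensors.sense()["tool_pos"];print(p, ab(p))
for n in ["side","wrist"]:
    s=viewer.snapshot(n); np.savez(n+"2.npz",**s); cv2.imwrite(f"pics/{n}2.png",s["frame"])
E
```

```text
time: 4.33
tool_pos: [530.6, -2.4, 98.1]
tcp_rot: [-179.3, 1.8, 174.5]
ft_force: [-0.7, -0.5, 0.4]
finger_gap: 0.1
[530.57544033  -2.42464666  98.14176564] (np.float64(-1.893468137886239), np.float64(-5.632056404602615))
```

View pics/wrist2.png

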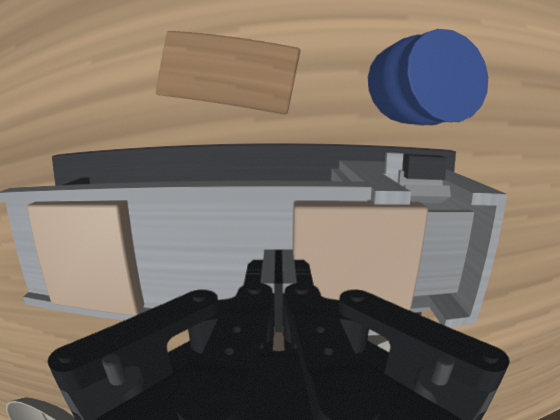

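View pics/side2.png

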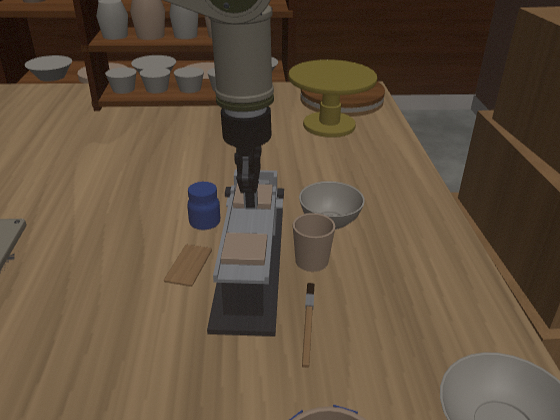

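The wrist view shows tile A pushed ahead of the fingertips. Its rear edge is at about u=294, its front edge at about u=425 overhanging the plate, and it is still square in the channel.

Run:
```python
from h import *
s=np.load("wrist2.npz"); W=fcloud(s); a,b=ab(W); z=W[...,2]; f=s["frame"].astype(int); d=f[...,2]-f[...,0]
m=(z>98)&(z<106)&(d>20)&(b>-30)&(b<100)&(np.abs(a)<36)
print(np.percentile(b[m],[.5,2,98,99.5]),np.percentile(z[m],[5,50,95]))
m=(z>101)&(z<108)&(d<12)&(b>95)&(b<115)&(np.abs(a)<22); print(m.sum(),np.percentile(b[m],[2,50,98]))
```

```text
[ 1.10172952  2.49931172 62.55906674 63.60613657] [100.31044649 101.28626234 102.26566562]
773 [102.99023677 105.55327098 109.53938457]
```

```bash
python3 -m pendant '[0.5,3,-3,0,0,0.7,7,0,0,0,0.7,7,0,0,0,0.7,7,0,0,0,0.5,5,0,0,0,0.2,2,0,0,0,0,0,0,0,0]'
python3 - <<'E'
from bench import sensors
from h import *
p=sensors.sense()["tool_pos"];print(p, ab(p))
E
```

```text
time: 5.02
tool_pos: [534.4, 26.3, 95.8]
tcp_rot: [-179.1, 1.9, 174.3]
ft_force: [-0.5, -3.4, 3.3]
finger_gap: -0.3
[534.436048    26.34512947  95.80398567] (np.float64(-0.8080947837502744), np.float64(23.375292225344495))
```

```bash
python3 -m pendant '[0,2.5,0,0,0,0,2.5,0,0,0,0,2,0,0,0,0,0,0,0,0]'
python3 - <<'E'
from bench import sensors,viewer
from h import *
p=sensors.sense()["tool_pos"];print(p, ab(p))
s=viewer.snapshot("wrist"); np.savez("wrist3.npz",**s); cv2.imwrite(f"pics/wrist3.png",s["frame"])
W=fcloud(s); a,b=ab(W); z=W[...,2]; f=s["frame"].astype(int); d=f[...,2]-f[...,0]
m=(z>94)&(z<107)&(d>20)&(b>0)&(b<110)&(np.abs(a)<36)
print(np.percentile(b[m],[.5,2,98,99.5]),np.percentile(z[m],[5,50,95]))
m=m&(z>97); A=np.c_[a[m],b[m],np.ones(m.sum())]; print(np.linalg.lstsq(A,z[m],rcond=None)[0])
E
```

```text
time: 5.35
tool_pos: [534.7, 34.5, 95.5]
tcp_rot: [-179.1, 1.9, 174.3]
ft_force: [-0.3, -1.6, 0.2]
finger_gap: 0.0
[534.66209567  34.53168945  95.54025469] (np.float64(-1.3677347932987316), np.float64(31.54582861552285))
[ 38.44776353  39.7660544   99.97446131 100.99738582] [ 99.16410575 100.17972417 101.13526126]
[2.03387490e-03 1.21321041e-04 1.00190617e+02]
```

View pics/wrist3.png

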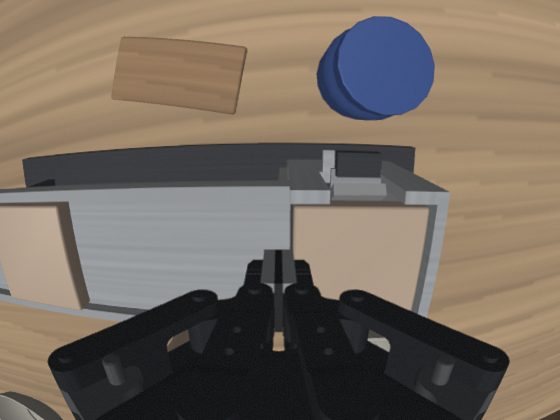

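```bash
python3 -m pendant '[-0.3,-3,1,0,0,0,0,10,0,0,0,0,15,0,25,0.5,5,10,0,25,0.7,10,0,0,25,0.7,10,0,0,25,0.7,10,0,0,25,0.4,7,0,0,25,0,0,0,0,25,0,0,0,0,25]'
python3 - <<'E'
from bench import sensors
from h import *
p=sensors.sense()["tool_pos"];print(p, ab(p))
E
```

```text
time: 6.23
tool_pos: [536.3, 79.6, 133.1]
tcp_rot: [-179.3, 1.8, 174.4]
ft_force: [-0.5, -0.8, -0.1]
finger_gap: 25.0
[536.26992739  79.57005311 133.11302308] (np.float64(-4.084041072450248), np.float64(76.53094842133264))
```

```bash
python3 -m pendant '[1,-4,0,0,25,0.7,-3,0,0,25,0,0,-7,0,25,0,0,-7,0,25,0,0,-4,0,25,0,0,0,0,25]'
python3 - <<'E'
from bench import sensors,viewer
from h import *
p=sensors.sense()["tool_pos"];print(p, ab(p))
s=viewer.snapshot("side"); cv2.imwrite(f"pics/side4.png",cv2.resize(s["frame"][100:300,150:400],(750,600),interpolation=cv2.INTER_CUBIC))
s=viewer.snapshot("wrist"); cv2.imwrite(f"pics/wrist4.png",s["frame"])
E
```

```text
time: 6.73
tool_pos: [537.0, 70.8, 111.3]
tcp_rot: [-179.2, 1.6, 174.3]
ft_force: [-0.2, -0.1, -0.8]
finger_gap: 25.2
[537.00322353  70.78173837 111.32406511] (np.float64(-2.511798238367621), np.float64(67.85337666486842))
```

View pics/wrist4.png

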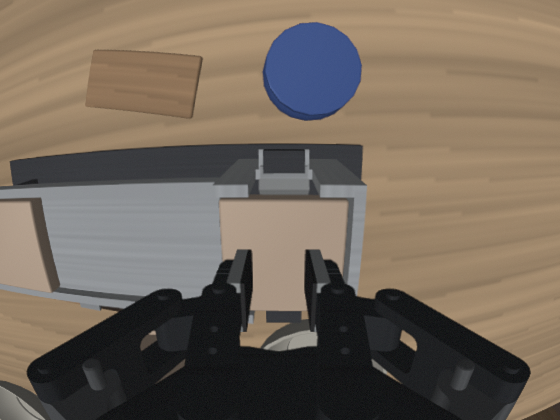

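View pics/side4.png

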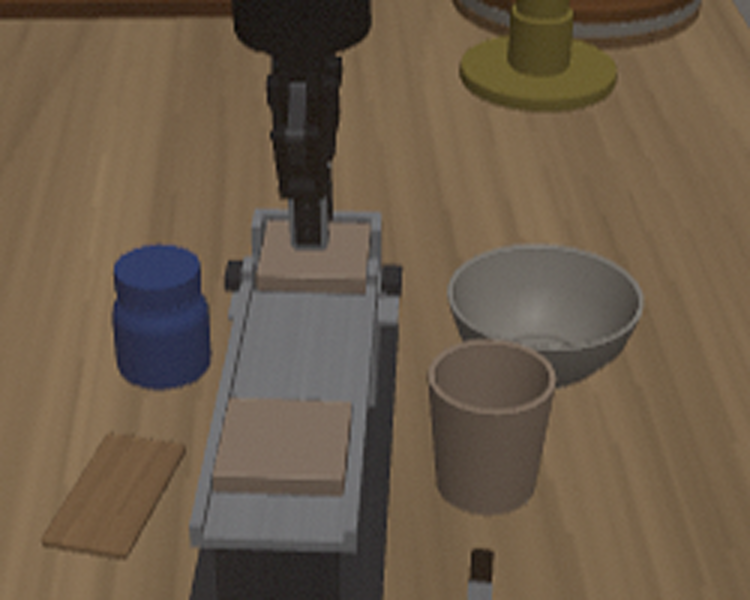

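Both fingertips sit over tile A, near (240,290) and (315,290), and the tile lies square in the column. I'll press now.

```bash
python3 -m pendant '[0,0.5,-4,0,25,0,0.5,-4,0,25,0,0,-3,0,25,0,0,-3,0,25,0,0,-3,0,25]'; python3 -m pendant '[0,0,-3,0,25,0,0,-3,0,25,0,0,-3,0,25]'
```

```text
time: 7.25
tool_pos: [538.6, 72.2, 95.7]
tcp_rot: [-179.2, 1.8, 174.3]
ft_force: [-1.9, -0.6, 7.8]
finger_gap: 24.7
time: 7.5
tool_pos: [538.4, 72.4, 89.3]
tcp_rot: [-179.2, 1.8, 174.4]
ft_force: [-7.2, -0.2, 14.3]
finger_gap: 25.1
```

```bash
python3 -m pendant '[-0.3,0,-3,0,25,-0.3,0,-3,0,25,0,0,-3,0,25]'; python3 -m pendant '[0,0,-3,0,25,0,0,-3,0,25]'
```

```text
time: 7.75
tool_pos: [538.8, 72.3, 83.5]
tcp_rot: [-179.2, 1.9, 174.4]
ft_force: [-8.1, -0.9, 13.8]
finger_gap: 24.9
time: 7.92
tool_pos: [538.8, 72.3, 79.6]
tcp_rot: [-179.2, 1.9, 174.4]
ft_force: [-7.8, -0.8, 14.1]
finger_gap: 25.3
```

```bash
python3 -m pendant '[-0.8,0,-3,0,25,-0.8,0,-3,0,25]'; python3 -m pendant '[-0.5,0,-3,0,25,0,0,-3,0,25]'
```

```text
time: 8.08
tool_pos: [538.7, 72.3, 76.3]
tcp_rot: [-179.2, 2.1, 174.5]
ft_force: [-5.0, -0.4, 12.7]
finger_gap: 25.0
time: 8.25
tool_pos: [538.8, 72.3, 72.8]
tcp_rot: [-179.2, 2.1, 174.5]
ft_force: [-8.8, -1.9, 12.6]
finger_gap: 25.1
```

```bash
python3 -m pendant '[-0.5,0,-3,0,25,-0.5,0,-3,0,25]';python3 - <<'E'
from bench import sensors,viewer
from h import *
s=viewer.snapshot("scene"); cv2.imwrite(f"pics/scene5.png",cv2.resize(s["frame"][140:290,190:390],(800,600),interpolation=cv2.INTER_CUBIC))
s=viewer.snapshot("wrist"); cv2.imwrite(f"pics/wrist5.png",s["frame"])
W=fcloud(s); a,b=ab(W); z=W[...,2]; f=s["frame"].astype(int); d=f[...,2]-f[...,0]
m=(z>60)&(z<95)&(d>20)&(b>36)&(b<105)&(np.abs(a)<36); print(m.sum(),np.percentile(z[m],[5,50,95]) if m.any() else 0)
E
```

```text
time: 8.42
tool_pos: [538.8, 72.3, 69.2]
tcp_rot: [-179.2, 2.3, 174.5]
ft_force: [-6.4, -1.1, 13.5]
finger_gap: 25.1
8573 [67.14526465 68.11761985 69.10179174]
```

View pics/wrist5.png

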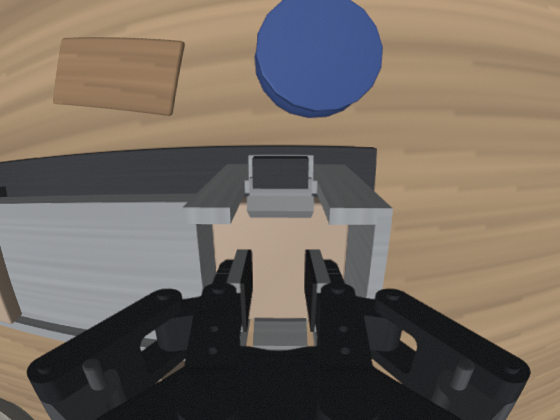

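View pics/scene5.png

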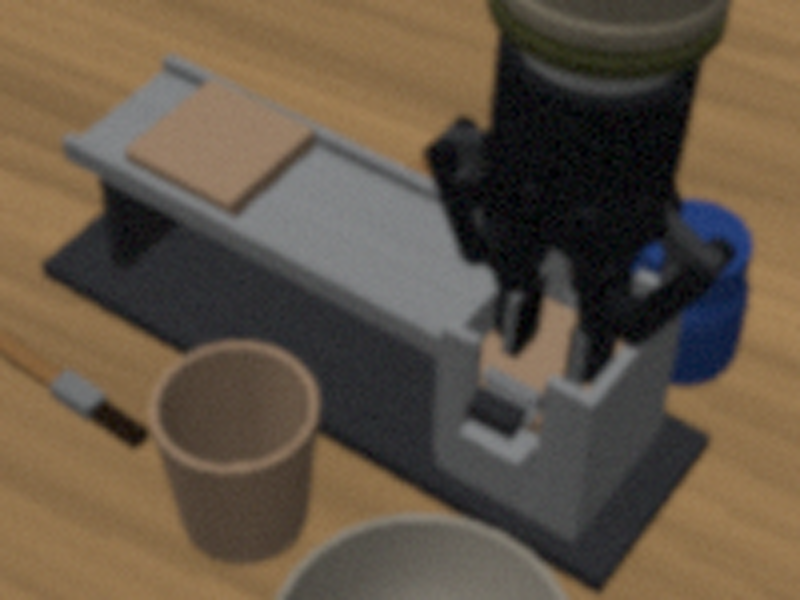

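Tile A's top is at z≈68, below the 75 mm catch level, and both catches show over it (wrist, about (280,200) and (280,330)). I'll retreat upward.

```bash
python3 -m pendant '[0,0,5,0,25,0,0,8,0,25,0,0,12,0,25,0,0,15,0,25,0,0,20,0,25,0,0,10,0,25,-1,-12,0,0,0,-3,-30,0,0,0,-3,-30,0,0,0,-3,-30,0,0,0,-3,-30,0,0,0,-3,-30,0,0,0]';  python3 -m pendant '[-3,-30,0,0,0,-3,-20,0,0,0,0,0,0,0,0,0,0,0,0,0]'
python3 - <<'E'
from bench import sensors,viewer
from h import *
p=sensors.sense()["tool_pos"];print(p, ab(p))
s=viewer.snapshot("side"); cv2.imwrite(f"pics/side6.png",cv2.resize(s["frame"][100:340,130:400],(675,600),interpolation=cv2.INTER_CUBIC))
for s,W in [(s,cloud(s))]:
    a,b=ab(W); z=W[...,2]; f=s["frame"].astype(int); d=f[...,2]-f[...,0]
    m=(z>50)&(z<95)&(d>20)&(b>36)&(b<105)&(np.abs(a)<36); print(m.sum(),np.percentile(z[m],[5,50,95]) if m.any() else 0)
s=viewer.snapshot("wrist"); cv2.imwrite(f"pics/wrist6.png",s["frame"])
W=fcloud(s); a,b=ab(W); z=W[...,2]; f=s["frame"].astype(int); d=f[...,2]-f[...,0]
m=(z>98)&(z<105)&(d>20)&(b<-70)&(np.abs(a)<36); print(m.sum(),np.percentile(b[m],[.5,50,99.5]) if m.any() else 0)
E
```

```text
time: 9.52
tool_pos: [521.9, -92.3, 144.3]
tcp_rot: [-179.2, 2.5, 175.1]
ft_force: [0.3, 0.0, -0.8]
finger_gap: -0.4
time: 9.85
tool_pos: [512.0, -153.0, 142.0]
tcp_rot: [-179.1, 2.4, 174.7]
ft_force: [0.2, 1.4, -0.0]
finger_gap: -0.6
[ 511.97644443 -152.98788312  142.04493444] (np.float64(-5.975991249274517), np.float64(-157.28476434912193))
236 [73.28543714 74.60339457 75.95807985]
9207 [-146.71008252 -115.73759657  -84.40104495]
```

View pics/side6.png

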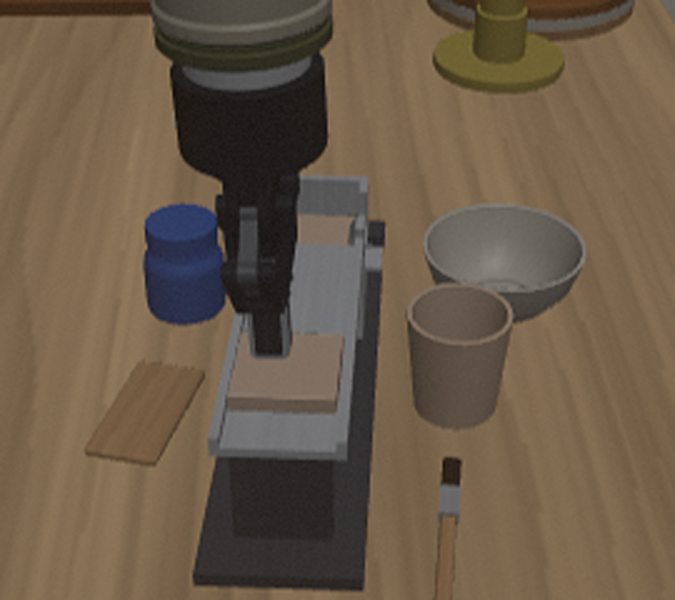

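View pics/wrist6.png

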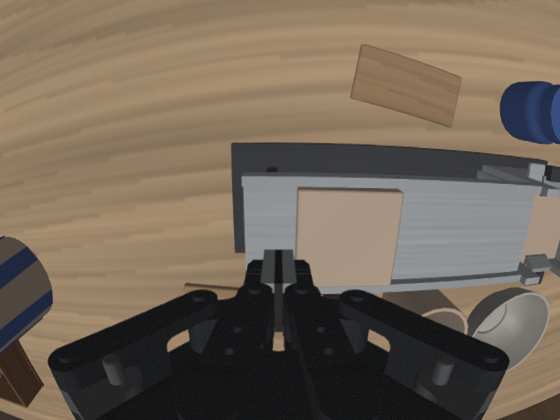

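Tile A stayed latched: its top is at 74.6 mm after release. Tile B's rear edge is at b=-147, about 3 mm ahead of the finger face, so I'll move back a little before descending.

```bash
python3 -m pendant '[2,-4,0,0,0,2,-2,-6,0,0,0,0,-9,0,0,0,0,-9,0,0,0,0,-7,0,0,0,0,0,0,0,0,0,0,0,0]'
```

```text
time: 10.53
tool_pos: [516.8, -153.3, 106.0]
tcp_rot: [-179.2, 2.3, 175.2]
ft_force: [-0.9, 0.1, -0.3]
finger_gap: -0.0
```

```bash
python3 -m pendant '[0,-3,0,0,0,0,-1,-5,0,0,0,0,-6,0,0,0,0,0,0,0]'
```

```text
time: 10.87
tool_pos: [516.9, -157.5, 94.2]
tcp_rot: [-179.2, 2.3, 175.3]
ft_force: [-0.8, -0.3, -1.0]
finger_gap: -0.0
```

```bash
python3 -m pendant '[0.2,3,0,-0.005,0,0.5,6,0,-0.005,0,0.7,8,0,-0.004,0,0.7,8,0,0,0,0.7,8,0,0,0,0.7,8,0,0,0,0.7,8,0,0,0,0.7,8,0,0,0,0.7,8,0,0,0,0.7,8,0,0,0,0.7,8,0,0,0,0.7,8,0,0,0]'
python3 - <<'E'
from bench import sensors
from h import *
p=sensors.sense()["tool_pos"];print(p, ab(p))
E
```

```text
time: 11.87
tool_pos: [525.6, -59.6, 95.1]
tcp_rot: [-179.2, 2.4, 174.3]
ft_force: [-0.1, -0.7, -0.5]
finger_gap: 0.0
[525.59426459 -59.61709498  95.14564101] (np.float64(-1.3700582859153574), np.float64(-63.03862657967131))
```

```bash
python3 -m pendant '[0.5,5,-1,0,0,0.7,8,0,0,0,0.7,8,0,0,0,0.7,8,0,0,0,0.7,8,0,0,0,0.7,7,0,0,0,0.7,6,0,0,0,0.4,4,0,0,0,0,0,0,0,0]'
python3 - <<'E'
from bench import sensors,viewer
from h import *
p=sensors.sense()["tool_pos"];print(p, ab(p))
s=viewer.snapshot("wrist"); cv2.imwrite(f"pics/wrist7.png",s["frame"])
W=fcloud(s); a,b=ab(W); z=W[...,2]; f=s["frame"].astype(int); d=f[...,2]-f[...,0]
m=(z>90)&(z<105)&(d>20)&(b<110)&(b>-40)&(np.abs(a)<36); print(m.sum(),np.percentile(b[m],[.5,50,99.5]) if m.any() else 0)
A=np.c_[a[m],b[m],np.ones(m.sum())]; print(np.linalg.lstsq(A,z[m],rcond=None)[0],np.median(z[m]))
E
```

```text
time: 12.62
tool_pos: [532.2, 0.9, 95.1]
tcp_rot: [-179.1, 2.5, 174.4]
ft_force: [0.3, -1.4, 1.3]
finger_gap: -0.1
[532.16977407   0.87559248  95.14012395] (np.float64(-0.622788298397863), np.float64(-2.1942007970773156))
11849 [ 9.66596327 41.11110378 72.49493643]
[2.44150814e-03 6.36054573e-04 1.01265126e+02] 101.27810493104637
```

View pics/wrist7.png

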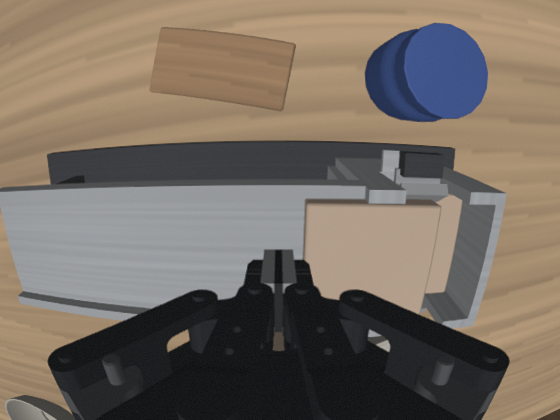

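Tile B is square, with its rear edge at u≈304 and its front over the column, about 5 mm ahead of the fingers. I'll push slower.

```bash
python3 -m pendant '[0,3,-1,0,0,0.2,4,-1,0,0,0.4,4,0,0,0,0.4,4,0,0,0,0.4,4,0,0,0,0.4,4,0,0,0,0.2,3,0,0,0,0,0,0,0,0]'
python3 - <<'E'
from bench import sensors,viewer
from h import *
p=sensors.sense()["tool_pos"];print(p, ab(p))
s=viewer.snapshot("wrist"); cv2.imwrite(f"pics/wrist8.png",s["frame"])
W=fcloud(s); a,b=ab(W); z=W[...,2]; f=s["frame"].astype(int); d=f[...,2]-f[...,0]
m=(z>90)&(z<105)&(d>20)&(b<110)&(b>-40)&(np.abs(a)<36); print(m.sum(),np.percentile(b[m],[.5,50,99.5]) if m.any() else 0)
A=np.c_[a[m],b[m],np.ones(m.sum())]; print(np.linalg.lstsq(A,z[m],rcond=None)[0],np.median(z[m]))
E
```

```text
time: 13.33
tool_pos: [534.6, 27.6, 93.3]
tcp_rot: [-179.0, 2.5, 174.3]
ft_force: [0.5, -2.0, 0.8]
finger_gap: 0.2
[534.63229986  27.56079216  93.30323994] (np.float64(-0.7292625367526706), np.float64(24.60416815639646))
11527 [36.62039317 67.79845324 99.75519806]
[ 4.58830307e-03 -8.86533590e-02  1.04611895e+02] 98.55960079489658
```

```bash
python3 -m pendant '[0,2.5,0,0,0,0,2.5,0,0,0,0,1.5,0,0,0,0,0,0,0,0]'
python3 - <<'E'
from bench import sensors,viewer
from h import *
p=sensors.sense()["tool_pos"];print(p, ab(p))
s=viewer.snapshot("wrist"); cv2.imwrite(f"pics/wrist9.png",s["frame"])
W=fcloud(s); a,b=ab(W); z=W[...,2]; f=s["frame"].astype(int); d=f[...,2]-f[...,0]
m=(z>90)&(z<105)&(d>20)&(b<110)&(b>-40)&(np.abs(a)<36); print(m.sum(),np.percentile(b[m],[.5,50,99.5]) if m.any() else 0)
A=np.c_[a[m],b[m],np.ones(m.sum())]; print(np.linalg.lstsq(A,z[m],rcond=None)[0],np.median(z[m]))
E
```

```text
time: 13.72
tool_pos: [535.5, 30.4, 93.5]
tcp_rot: [-178.6, 2.7, 174.3]
ft_force: [-1.1, -0.6, -0.7]
finger_gap: -0.2
[535.48407035  30.43508888  93.5342885 ] (np.float64(-0.15690255275077025), np.float64(27.546870766083263))
11684 [ 39.32507167  70.6532175  102.63028281]
[ 5.02527365e-03 -8.95731206e-02  1.04772101e+02] 98.3989866187871
```

View pics/wrist9.png

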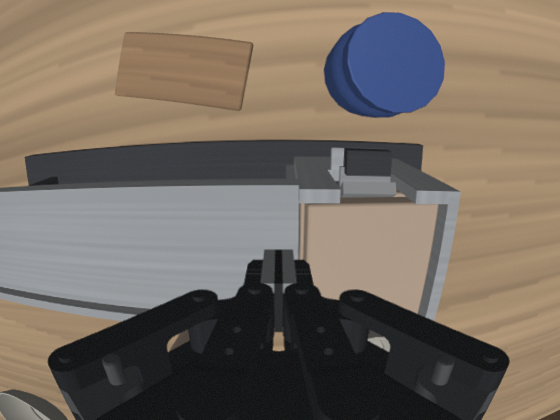

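Tile B is against the far stop. It sits on the bevels, pitched about 5° with the rear high, and its rear edge is clear of the deck end. Next I'll press with the fingers spread along y, so that the rear goes down first and the tile levels.

```bash
python3 -m pendant '[-0.3,-4,1,0,0,0,0,10,0,0,0,0,15,0,28,0.5,5,8,0,28,0.5,10,0,0,28,0.5,10,0,0,28,0.5,9,0,0,28,0,4,0,0,28,0,0,0,0,28,0,0,0,0,28]'
python3 - <<'E'
from bench import sensors
from h import *
p=sensors.sense()["tool_pos"];print(p, ab(p))
E
```

```text
time: 14.6
tool_pos: [535.6, 71.7, 128.7]
tcp_rot: [-178.9, 2.5, 174.4]
ft_force: [-0.4, -0.8, -1.0]
finger_gap: 27.9
[535.60126226  71.70869356 128.74865947] (np.float64(-3.99614987695328), np.float64(68.64169229898378))
```

```bash
python3 -m pendant '[1,-0.7,-5,0,28,1,-0.5,-6,0,28,0,0,-7,0,28,0,0,-3,0,28,0,0,0,0,28]'
python3 - <<'E'
from bench import sensors,viewer
from h import *
p=sensors.sense()["tool_pos"];print(p, ab(p))
s=viewer.snapshot("wrist"); cv2.imwrite(f"pics/wrist10.png",s["frame"])
W=fcloud(s); a,b=ab(W); z=W[...,2]; f=s["frame"].astype(int); d=f[...,2]-f[...,0]
m=(z>90)&(z<105)&(d>20)&(b<110)&(b>-40)&(np.abs(a)<36); print(m.sum(),np.percentile(b[m],[.5,50,99.5]) if m.any() else 0)
A=np.c_[a[m],b[m],np.ones(m.sum())]; print(np.linalg.lstsq(A,z[m],rcond=None)[0],np.median(z[m]))
E
```

```text
time: 15.02
tool_pos: [536.5, 69.8, 103.5]
tcp_rot: [-178.8, 2.3, 174.3]
ft_force: [0.3, -0.1, 0.2]
finger_gap: 28.2
[536.54071794  69.79321407 103.5184916 ] (np.float64(-2.8774286895255643), np.float64(66.82507414151462))
10580 [ 39.48157482  68.79894312 101.94429572]
[ 1.40123466e-03 -6.18034217e-04  9.77523450e+01] 97.68427243369531
```

View pics/wrist10.png

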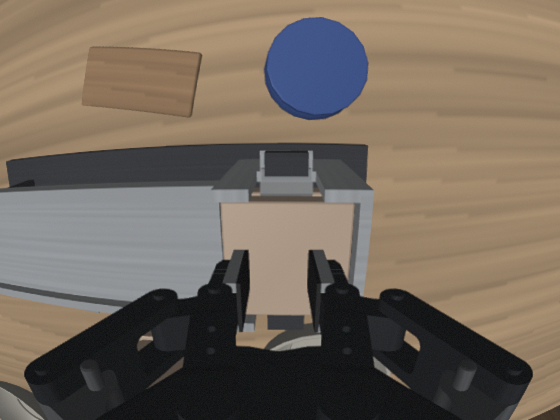

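With the pusher gone, tile B has settled level, top at z≈97.7 mm and square in the column. I'll press.

```bash
python3 -m pendant '[0.3,1,-4,0,28,0,1,-4,0,28,0,0,-3,0,28,0,0,-3,0,28]'; python3 -m pendant '[0,0,-3,0,28,0,0,-3,0,28,0,0,-3,0,28]'
```

```text
time: 15.4
tool_pos: [537.7, 71.0, 93.7]
tcp_rot: [-178.8, 2.4, 174.3]
ft_force: [-17.2, -0.4, 28.1]
finger_gap: 28.2
time: 15.65
tool_pos: [538.5, 71.1, 90.5]
tcp_rot: [-178.8, 2.5, 174.3]
ft_force: [-17.0, -1.1, 26.5]
finger_gap: 28.2
```

```bash
python3 -m pendant '[-0.3,0,-3,0,28,-0.3,0,-3,0,28,0,0,-3,0,28]'
```

```text
time: 15.9
tool_pos: [538.6, 71.2, 89.4]
tcp_rot: [-178.7, 2.6, 174.3]
ft_force: [-17.6, -1.8, 26.8]
finger_gap: 28.3
```

```bash
python3 -m pendant '[-2,0,-3,0,28,-2,0,-3,0,28]'
python3 - <<'E'
from bench import sensors,viewer
from h import *
s=viewer.snapshot("wrist"); cv2.imwrite(f"pics/wrist11.png",s["frame"])
W=fcloud(s); a,b=ab(W); z=W[...,2]; f=s["frame"].astype(int); d=f[...,2]-f[...,0]
m=(z>75)&(z<105)&(d>20)&(b<110)&(b>30)&(np.abs(a)<36); print(m.sum(),np.percentile(b[m],[.5,50,99.5]) if m.any() else 0)
A=np.c_[a[m],b[m],np.ones(m.sum())]; print(np.linalg.lstsq(A,z[m],rcond=None)[0],np.median(z[m]))
E
```

```text
time: 16.07
tool_pos: [538.4, 71.2, 89.2]
tcp_rot: [-178.8, 3.1, 174.3]
ft_force: [-2.7, -0.4, 14.4]
finger_gap: 28.0
10971 [ 39.77878257  69.86654354 102.16331294]
[ 9.04604452e-02 -1.10293796e-02  8.94715185e+01] 87.60689804601914
```

The tile is tilted about y, lower on its -x side, because the tool is leaning about 2.5° and its -x edge carries the load. I'll lift off, shift the contact edge to the axis (+x ~8 mm) and press again.

```bash
python3 -m pendant '[0,0,5,0,28,0,0,7,0,28,0,0,7,0,28,3,0,2,0,28,3,0,0,0,28,2,0,0,0,28,0,0,0,0,28]'
python3 - <<'E'
from bench import sensors,viewer
from h import *
p=sensors.sense()["tool_pos"];print(p, ab(p))
s=viewer.snapshot("wrist"); cv2.imwrite(f"pics/wrist12.png",s["frame"])
W=fcloud(s); a,b=ab(W); z=W[...,2]; f=s["frame"].astype(int); d=f[...,2]-f[...,0]
m=(z>75)&(z<105)&(d>20)&(b<110)&(b>30)&(np.abs(a)<36); print(m.sum(),np.percentile(b[m],[.5,50,99.5]) if m.any() else 0)
A=np.c_[a[m],b[m],np.ones(m.sum())]; print(np.linalg.lstsq(A,z[m],rcond=None)[0],np.median(z[m]))
E
```

```text
time: 16.7
tool_pos: [548.7, 71.3, 113.4]
tcp_rot: [-178.8, 3.3, 174.3]
ft_force: [0.7, 0.2, 0.5]
finger_gap: 28.0
[548.65236416  71.3334576  113.44618579] (np.float64(9.03083211660348), np.float64(69.51907653895529))
11350 [ 39.54969951  70.31688583 102.24608188]
[6.79219500e-02 8.38522232e-04 8.88897381e+01] 88.44879784428166
```

View pics/wrist12.png

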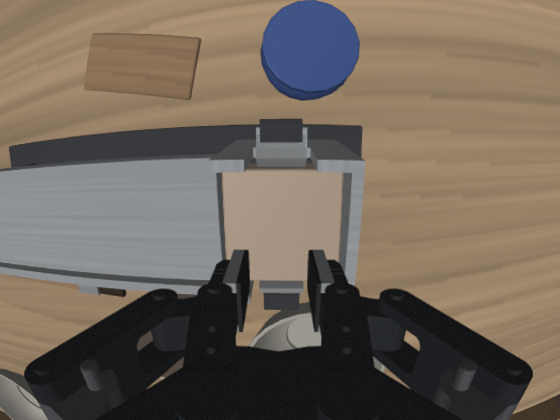

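```bash
python3 -m pendant '[-1,0,-6,0,28,-0.5,0,-7,0,28,0,0,-5,0,28,0,0,-3,0,28]'; python3 -m pendant '[0,0,-2,0,28,0,0,-2,0,28]'
```

```text
time: 17.08
tool_pos: [546.2, 71.4, 89.4]
tcp_rot: [-178.8, 3.2, 174.3]
ft_force: [-0.3, 2.4, 10.4]
finger_gap: 28.2
time: 17.25
tool_pos: [546.7, 71.5, 85.7]
tcp_rot: [-178.8, 3.3, 174.3]
ft_force: [-8.0, 0.2, 15.8]
finger_gap: 28.4
```

```bash
python3 -m pendant '[-0.7,0,-3,0,28,-0.7,0,-3,0,28]'
python3 - <<'E'
from bench import sensors,viewer
from h import *
s=viewer.snapshot("wrist"); cv2.imwrite(f"pics/wrist13.png",s["frame"])
W=fcloud(s); a,b=ab(W); z=W[...,2]; f=s["frame"].astype(int); d=f[...,2]-f[...,0]
m=(z>65)&(z<105)&(d>20)&(b<110)&(b>30)&(np.abs(a)<36); print(m.sum(),np.percentile(b[m],[.5,50,99.5]) if m.any() else 0)
A=np.c_[a[m],b[m],np.ones(m.sum())]; print(np.linalg.lstsq(A,z[m],rcond=None)[0],np.median(z[m]))
E
```

```text
time: 17.42
tool_pos: [546.6, 71.6, 82.1]
tcp_rot: [-178.8, 3.4, 174.3]
ft_force: [-5.3, -1.4, 14.7]
finger_gap: 27.9
12135 [ 39.73699565  70.25156215 102.26845057]
[ 1.84902281e-03 -2.72913854e-03  8.15691055e+01] 81.3508198327634
```

The tile is now level with its top at 81.4 mm, under 15 N. I'll continue down.

```bash
python3 -m pendant '[-0.7,0,-3,0,28,-0.7,0,-3,0,28]'; python3 -m pendant '[-0.7,0,-3,0,28,-0.7,0,-3,0,28]'
```

```text
time: 17.63
tool_pos: [546.7, 71.6, 79.0]
tcp_rot: [-178.8, 3.6, 174.3]
ft_force: [-6.7, -1.8, 17.5]
finger_gap: 28.0
time: 17.8
tool_pos: [546.7, 71.6, 76.5]
tcp_rot: [-178.9, 3.8, 174.4]
ft_force: [-7.3, -0.8, 17.6]
finger_gap: 28.1
```

```bash
python3 -m pendant '[-0.7,0,-3,0,28,-0.7,0,-2,0,28]'
python3 - <<'E'
from bench import sensors,viewer
from h import *
s=viewer.snapshot("wrist"); cv2.imwrite(f"pics/wrist14.png",s["frame"])
W=fcloud(s); a,b=ab(W); z=W[...,2]; f=s["frame"].astype(int); d=f[...,2]-f[...,0]
m=(z>58)&(z<105)&(d>20)&(b<110)&(b>30)&(np.abs(a)<36); print(m.sum(),np.percentile(b[m],[.5,50,99.5]) if m.any() else 0)
A=np.c_[a[m],b[m],np.ones(m.sum())]; print(np.linalg.lstsq(A,z[m],rcond=None)[0],np.median(z[m]))
E
```

```text
time: 17.97
tool_pos: [546.7, 71.6, 74.8]
tcp_rot: [-178.9, 4.0, 174.4]
ft_force: [-6.6, -1.4, 15.5]
finger_gap: 27.9
10662 [ 39.7030454   70.20331431 102.27121004]
[ 5.96638827e-03 -1.86190829e-03  7.42906799e+01] 74.09026187569117
```

View pics/wrist14.png

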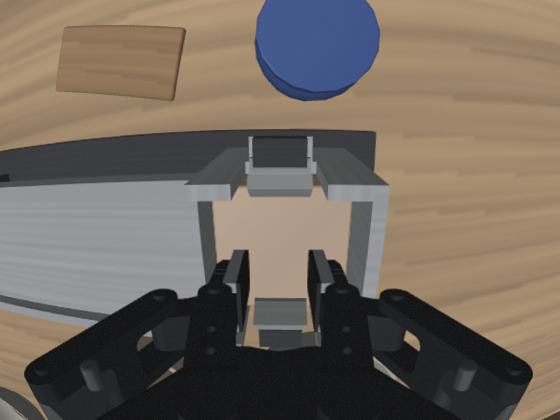

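```bash
python3 -m pendant '[-0.5,0,-3,0,28,-0.5,0,-3,0,28,-0.5,0,-3,0,28]'
python3 - <<'E'
from bench import sensors,viewer
from h import *
s=viewer.snapshot("wrist"); cv2.imwrite(f"pics/wrist15.png",s["frame"])
W=fcloud(s); a,b=ab(W); z=W[...,2]; f=s["frame"].astype(int); d=f[...,2]-f[...,0]
m=(z>58)&(z<105)&(d>20)&(b<110)&(b>30)&(np.abs(a)<36)
A=np.c_[a[m],b[m],np.ones(m.sum())]; print(np.linalg.lstsq(A,z[m],rcond=None)[0],np.median(z[m]))
E
```

```text
time: 18.27
tool_pos: [546.7, 71.6, 70.7]
tcp_rot: [-178.9, 4.1, 174.4]
ft_force: [-7.3, -1.2, 16.4]
finger_gap: 28.2
[2.95685952e-03 2.71691940e-03 6.99281782e+01] 70.01052607257355
```

The tile top is at 70 mm and level. I'll retreat straight up and check.

```bash
python3 -m pendant '[0,0,4,0,28,0,0,8,0,28,0,0,12,0,28,0,0,15,0,28,0,0,20,0,28,0,0,25,0,28,0,-25,20,0,28,0,-35,10,0,28,0,-35,0,0,28,0,0,0,0,28,0,0,0,0,28]'
python3 - <<'E'
from bench import sensors,viewer
from h import *
p=sensors.sense()["tool_pos"];print(p, ab(p))
for n in ("wrist","side","scene"):
    s=viewer.snapshot(n); cv2.imwrite(f"pics/{n}16.png",s["frame"])
    W=fcloud(s) if n=="wrist" else cloud(s); a,b=ab(W); z=W[...,2]; f=s["frame"].astype(int); d=f[...,2]-f[...,0]
    m=(z>58)&(z<105)&(d>20)&(b<110)&(b>30)&(np.abs(a)<32)
    A=np.c_[a[m],b[m],np.ones(m.sum())]; print(n,m.sum(),np.percentile(b[m],[.5,50,99.5]),np.percentile(a[m],[.5,50,99.5]),np.linalg.lstsq(A,z[m],rcond=None)[0],np.median(z[m]))
E
```

```text
time: 19.23
tool_pos: [544.3, -26.2, 193.7]
tcp_rot: [-178.8, 4.1, 174.6]
ft_force: [1.0, 0.7, -0.8]
finger_gap: 28.2
[544.30647948 -26.16527247 193.72335981] (np.float64(14.049794182096035), np.float64(-27.947323310797252))
wrist 4466 [ 40.70222295  69.7645124  101.94018428] [-31.23864146  -2.39474708  29.55735147] [-3.86259206e-04  5.70801561e-03  7.40638080e+01] 74.35701134175552
side 342 [ 61.44094729  81.85992548 103.54490106] [-30.69815764  -2.35786182  24.45090411] [ 4.86061542e-04 -1.36294938e-02  7.57985655e+01] 74.6190651115625
scene 629 [ 39.55902816  65.0680522  103.01914563] [-30.83290373  -4.89590922  31.30425288] [4.04864261e-02 4.83477530e-02 7.26188749e+01] 75.26596033461057
```

View pics/wrist16.png

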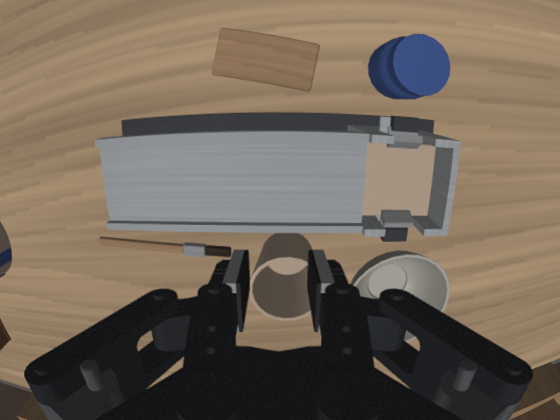

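View pics/scene16.png

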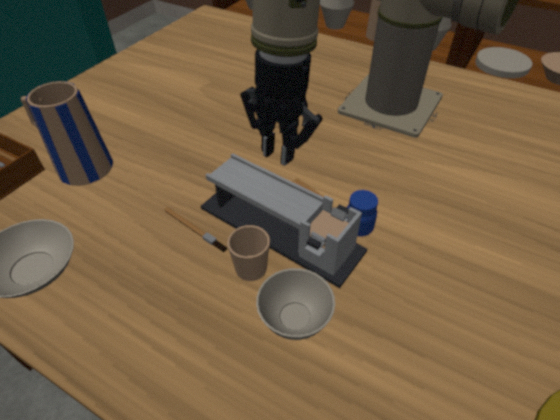

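View pics/side16.png

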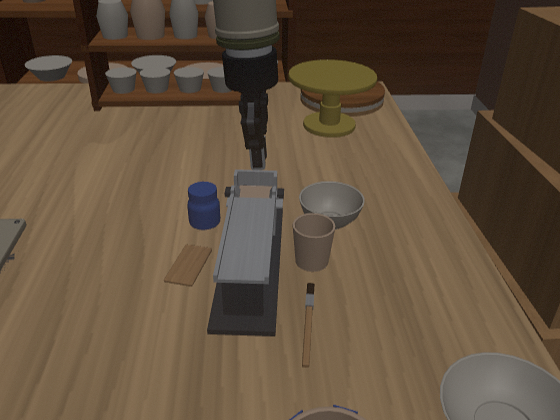

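Both catches lie over tile B (wrist (400,140) and (396,218)), its top is at about 74.5 mm and level, the channel is empty, and the bystanders haven't moved. I'll hand in.

```bash
python3 -c "
from bench import job,sensors
print(sensors.sense()['ft_force']); print(job.hand_in())"
```

```text
[-0.45123112 -0.03527001 -0.25466239]
the job is handed in; nothing more can be done
None
```

Both bisque tiles are loaded in the magazine, the second on top of the first, and both look latched. I handed the job in at about 19 s; no verdict was reported.

- **First tile:** I pushed it to the column with closed fingers and pressed it with the fingers spread along the channel. After release its top read 74.6 mm, just under the 75 mm catch level.
- **Second tile:** My first press tilted it about 5° because the tool had drifted roughly 2.5° out of vertical. I lifted off, moved the contact point 8 mm in +x and pressed again; it went down level. After release its top read 74.4 mm (wrist), 74.6 mm (side) and 75.3 mm (scene). The wrist view showed both catches over it, centred and level.
- **Press force:** The highest wrist force reading was about 33 N, during that tilted press, against the 80 N limit.
- **Other checks:** The channel is empty and the bystanders look unmoved by eye in the final pictures; I did not measure their shift. The gripper was clear with almost no wrist force.
- **Disagreements and gaps:** The scene camera's plane fit gave a tilt of about 0.05 rad where the wrist camera gave about 0.006. I put that down to wall pixels mixed into the scene fit. The first tile is hidden under the second, so its final height is inferred rather than seen.

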